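# Fold out the crank grip of a spindle press and press a bushing home

## Robot

A 6-joint arm with a two-finger parallel gripper is mounted at the origin on the work surface. World frame = base frame: x ahead of the robot, y to its left, z up, the work surface at z = 0. Lengths are in m, angles in rad, forces in N, time in s.
With the tool pointing down it reaches from about 0.3 to 0.825 m from the base axis. Payload 5.4 kg.
Tool frame: the origin (TCP) lies at the very end of the fingers, on their centre line; the grasp point (between the pads) lies 19 mm behind it; z points along the fingers, y is the line along which they close (so a half turn about z gives the same grasp; the last joint's range is limited). The gripper opens to 92 mm and grips with 3 to 60 N. Pads are 20 mm wide; open, the fingers measure 128 mm over their backs; the gripper's body (75 mm by 189 mm) begins 69 mm behind the grasp point.
Start: joints at [1.068, 0.158, 1.597, -0, 1.386, -0.21], TCP at [0.166, 0.551, 0.186] pointing down, gripper open.
Joint ranges: [-2.91, 2.91], [-0.94, 2.29], [0.18, 2.7], [-1.29, 4.43], [0.17, 2.64], [-3, 3]. Speed limits (rad/s): [2.57, 2.57, 3.14, 3.14, 3.14, 3.14].

## Interface

Orientations are given as [roll, pitch, yaw] about the fixed x, y, z axes, in that order (R = Rz(yaw) Ry(pitch) Rx(roll)).
In Python, from workcell import manip gives the robot as it stands.
- The arm moves only by the shell command python3 -m creep 'ROWS' [OPENING] [FORCE]. ROWS is JSON, one flat list of numbers, 6 for each row, row after row: the shift along the tool's x, y, z in m, then the turn, a rotation vector about the tool's x, y, z in degrees. In form: [x, y, z, ax, ay, az, x, y, z, ax, ay, az, ...]. A call has exactly 8 rows; each row is the pose to reach, as a shift and turn from the pose commanded when the call began, along the tool's axes at that moment; what a row does not reach only later rows make up. A row lasts 1/10 s, in which the tool goes at most 50 mm and 8.59 degrees, less where a joint would pass 70% of its speed; a pose out of reach is approached as far as the arm can. A call with a gripper value outside its range is refused whole. OPENING is the opening, from 0 (shut) to 1 (fully open), set as the call begins (- or left out, the last holds). The fingers move at their own pace and stop on an object; FORCE is the grip in N (left out, the last holds). Time passes only in rows, so rows that repeat a pose let the fingers close, or fill a call up. It gives the time, the measured TCP pose, the force, the opening and the grip force at its end, in the units of the state.
- manip.get_obs(): the state, without advancing time (a new reading comes with each control period).
- manip.snapshot(name): name is "side" or "top"; returns a dict with "pixels" (400x640x3 uint8, red, green, blue), "depth" (400x640 float32, m along the optical axis (not along the pixel's ray), 0 where there is no reading), "intrinsics" (3x3 intrinsics, pixels), "rvec" (rotation vector, rad) and "tvec" (3), from world to camera coordinates, as OpenCV has them. Camera axes: x right, y down, z forward; pixel columns grow to the right and rows downward; lengths in m; the calibration is good to about 2 mm. A picture is of the moment at which its call begins.
- manip.hand_in(): hands the job in; it is judged then, once.
Trained networks look in a picture, given as the dict that the camera call returned (one of the last four; its "shot" number tells which), for a name from the list of things; names that differ only in an ending like _2 or _b are one class to them, and where a whole thing is asked for, a point or a joint stands for the part that bears it (a point fixed in the world has none). Each returns a list of dicts, best first, with "score" (0 to 1); they miss things now and then, are a little off and sometimes report something else, mostly with a low value. They report only what shows in the picture. A call takes as long as a camera call.
- manip.spot_in(picture, thing): "rect" ([centre column, centre row, width, height] in pixels, round what is visible of it).
- manip.silhouettes(picture, thing): "mask" (400x640 bool, what is visible of it) and "rect" ([centre column, centre row, width, height] in pixels, round what is visible of it).
The state is a dict: "t": time; "q": joint angles; "dq": joint speeds; "tau": joint torques, N m; "tool_pos": TCP position; "tool_rot": TCP orientation; "contact_force": force on the tool from outside, world axes, zero at the start; "moment": the same for the moment, N m; "opening": finger opening in m; "grip_force": force on a finger pad.
Only numpy, scipy, OpenCV 4.12 (cv2) and the standard library are available. Lean on these libraries where they do the work, as an engineer would, in place of code of your own. Each camera call takes 0.05 s, during which the arm holds its last target. There are 200 camera calls.

## Task

Fold out the grip of the press's crank until it stands fully up, then crank the ram down (clockwise from above) to press the bronze bushing home in its housing: go on until you feel it bottom and the crank turns stiff, and press up firmly there for a moment with about 10 N at the grip, but never lean on it so hard that the housing cracks. Then crank the ram back about half a turn so that its pad is well clear of the bushing, leave the grip standing up and let go; leave the other things on the bench alone.

Things in the scene. Friction and masses are not known exactly. Their poses are not given: they have to be found in the camera images.
- press: Blue two-pillar bench spindle press, fixed to the bench. Base 220 x 240 x 22 mm; its origin is the middle of the base's underside, z up along the spindle. A pillar of 26 mm stands 88 mm to each side (its +y and -y) and carries a crosshead (66 x 226 mm) whose top is 188 mm over the bench; only the crank stands higher. Under the crosshead hangs the ram; on the bed an aluminium bearing housing lies in a nest.
- spindle_top (a point): Point on the vertical spindle axis at mid-thickness of the crank arm (204 mm over the bench). The crank turns about the vertical through this point and stays at its height. With a pad force of F (N) the grip needs (0.004 F + 0.08) / 0.075 N along its circle to go on turning, and at least (0.004 F - 0.08) / 0.075 N to be held still.
- crank (a joint): Angle of the crank (rad), growing clockwise seen from above; each radian lowers the ram 4.0 mm (25 mm a turn). Free travel from -0.2 to 11. The screw drags with 0.08 N m (1 N at the grip) and does not lock: a loaded ram drives the crank back when the grip is let go; unloaded it stays. The steel arm is 16 mm wide and 12 mm thick, its top 210 mm over the bench; its hub is 34 mm across.
- grip_hinge (a point): Hinge of the folding grip, at the outer end of the crank arm: 75 mm from the spindle axis, 230 mm over the bench (20 mm over the arm's top). The hinge pin is level and square to the arm. The fork around it is 22 mm wide and ends 7 mm above the pin.
- grip (a joint): Fold angle of the grip (rad): 0 folded (lying level above the arm, pointing from the hinge to the spindle), 1.571 fully unfolded against its stop (standing straight up). The hinge is stiff (0.22 N m) and stays where it is left.
- grip_mid (a point): Middle of the grip's black sleeve with two red rings: 22 mm in diameter, 56 mm long, from 12 to 68 mm from the hinge; this point is 40 mm from the hinge. The sleeve spins freely on its own long axis, so a hand holding it need not turn while cranking.
- pad: Orange pressure pad, 35 mm in diameter, at the nose of the ram; its origin is the middle of its lower face, z up. It sits on a rubber spring of 80 N per mm in the ram, so once the bushing has bottomed the resistance at the grip grows by about 17 N per radian of crank. Bushing firmly home: over 110 N at the pad (7 N at the grip while turning). Housing cracks: over 280 N (14 N at the grip when held still, 16 N when turning). 8 to 11 N at the grip is right.
- bushing: Bronze bushing, 30 mm in diameter, 30 mm long, upright in the bore of the housing under the pad, standing some millimetres proud; its origin is the middle of its top face, z up. It slides stiffly (30 N, 2.7 N at the grip together with the screw's drag) until it bottoms on a shoulder inside the bore. The shoulder cannot be seen or measured; it lies 5 to 17 mm further down, differently in each housing.
- oil_c (a point): Middle of a yellow oil bottle with red cap, 48 mm in diameter, 130 mm tall; leave alone.
- house_c (a point): Middle of a spare aluminium housing, 66 x 66 x 46 mm; leave alone.
- mallet_c (a point): Middle of a white-headed mallet lying flat, 250 mm long; leave alone.
- screw_c (a point): Middle of a blue screwdriver, 200 mm long; leave alone.
- wrench_c (a point): Middle of a steel wrench, 180 mm long; leave alone.
- sbush_c (a point): Middle of a spare bronze bushing, 30 mm in diameter and 30 mm high, standing on the press's base beside the bed; leave alone.
- tray_c (a point): Middle of a grey tray of bushings, 160 x 120 x 30 mm; leave alone.
- tbush_c (a point): Middle of a loose bronze bushing standing in the tray, 30 mm in diameter and 30 mm high; leave alone.

How it is judged:
On the way, in this order (a step that is already met when the one before it is completed fails the run):
1. the crank grip is fully unfolded while the bushing has not yet been pressed (value of joint grip above 1.45 rad and distance of bushing from where it was at the start of the episode below 0.002 m), for 0.2 s.
2. the bushing is bottomed and pressed up firmly: the pad bears on it with more than 110 N (contact force between pad and bushing above 110 N), for 0.2 s.
At the end, for the whole second after the job is handed in: The bushing has been pressed firmly home (over 110 N, not over 280 N) and sits more than 4 mm deeper than at the start, the pad is backed off more than 4 mm clear of it, the grip still stands up (fold angle over 1.3 rad), the crank is at rest and nothing is held (distance of bushing from where it was at the start of the episode above 0.004 m and contact force between pad and bushing below 1 N and z of pad in the frame of bushing above 0.004 m and value of joint grip above 1.3 rad and velocity of joint crank between -0.1 and 0.1 rad/s); the robot touches nothing.
It fails at once if the pad presses on the bushing with more than 280 N (the housing cracks) (contact force between pad and bushing above 280 N).
It fails at once if the bushing is pressed with the grip not unfolded (fold angle under 1.2 rad) (contact force between pad and bushing above 15 N and value of joint grip below 1.2 rad).
It fails at once if another thing on the bench is moved more than 25 mm (distance of any of oil_c, house_c, mallet_c, screw_c, wrench_c, sbush_c, tray_c, tbush_c from where it was at the start of the episode above 0.025 m).
It also fails if it takes over 72 s, if anything falls off the work surface, if the arm or the gripper's body presses on something with over 40 N, if the wrist force passes 120 N, or if a joint passes its speed limit or range.

## Working session

There is one attempt and no reset: what is moved stays moved. The work goes in short steps, Python scripts to look and compute and a shell command to move; the robot and the scene stay as the last step left them, time stands still between calls to the robot, and variables do not carry over. Pictures are saved under pics/ and viewed, at most 10 in all, crops included, and the job is handed in when it is done.

```bash
mkdir -p pics; ls
cat > h.py <<'E'
import numpy as np, cv2
from workcell import manip
def P(s):
    R=cv2.Rodrigues(np.array(s["rvec"],float))[0]; return R,np.array(s["tvec"],float).reshape(3),np.array(s["intrinsics"],float)
def deproj(s,mask):
    R,t,K=P(s); v,u=np.nonzero(mask&(s["depth"]>0)); z=s["depth"][v,u]
    c=np.stack([(u-K[0,2])/K[0,0]*z,(v-K[1,2])/K[1,1]*z,z],1)
    return (c-t)@R
def proj(s,p):
    R,t,K=P(s); return cv2.projectPoints(np.array(p,float).reshape(-1,3),cv2.Rodrigues(R)[0],t,K,None)[0].reshape(-1,2)
E
python3 - <<'E'
from h import *
im=[]
for n in("side","top"):
    s=manip.snapshot(n); cv2.imwrite(f"pics/{n}0.png",s["pixels"][:,:,::-1])
    for th in("press","crank","grip","grip_mid","spindle_top","pad","bushing"):
        for r in manip.silhouettes(s,th)[:1]:
            p=deproj(s,r["mask"]); print(n,th,round(r["score"],2),np.round(r["rect"]),len(p),np.round(np.median(p,0),3) if len(p) else '')
o=manip.get_obs();print(o)
E
```

```text
pics
side press 0.78 [356. 219. 110. 124.] 6542 [ 0.554 -0.032  0.032]
side crank 0.54 [360. 191.  19.  30.] 361 [ 0.559 -0.034  0.234]
side grip 0.53 [361. 189.  13.  24.] 202 [ 0.561 -0.028  0.238]
side grip_mid 0.49 [362. 187.  11.  18.] 188 [ 0.563 -0.023  0.238]
side spindle_top 0.86 [357. 222. 113. 120.] 6349 [ 0.554 -0.032  0.032]
side pad 0.59 [221. 182.  22.  40.] 351 [0.295 0.356 0.006]
top press 0.81 [331. 176.  82.  76.] 4501 [0.552 0.009 0.026]
top crank 0.6 [342. 165.  38.  19.] 325 [ 0.563 -0.01   0.234]
top grip 0.59 [345. 166.  18.   6.] 118 [ 0.56  -0.024  0.239]
top grip_mid 0.65 [344. 165.  20.  10.] 153 [ 0.561 -0.024  0.238]
top spindle_top 0.66 [331. 175.  79.  80.] 4423 [0.553 0.009 0.026]
top bushing 0.21 [339. 166.  33.  14.] 306 [ 0.563 -0.01   0.234]
{'t': 0.8, 'q': array([ 1.06794132e+00,  1.58395911e-01,  1.59696266e+00,  3.80831934e-06,
        1.38617687e+00, -2.10097420e-01]), 'dq': array([ 8.09528167e-04,  7.26124983e-04, -5.69566641e-04,  1.90016657e-03,
       -9.28418361e-05,  2.05294445e-03]), 'tau': array([ 5.24158509e-05, -3.85526955e+01, -3.22357035e+01,  7.03013409e-02,
        3.03938217e-02,  2.67389635e-05]), 'tool_pos': array([0.16596375, 0.55053836, 0.18612217]), 'tool_rot': array([3.14153592e+00, 8.27076719e-06, 2.84883437e+00]), 'contact_force': array([0.35272405, 0.43413178, 0.0236865 ]), 'moment': array([0.02668336, 0.02062419, 0.01264751]), 'grip_force': 0.0, 'opening': 0.0921247072865209}
```

```bash
python3 - <<'E'
import cv2,numpy as np
a=cv2.imread("pics/side0.png");b=cv2.imread("pics/top0.png")
cv2.imwrite("pics/a1.png",np.hstack([cv2.resize(a[150:290,290:430],(400,400),interpolation=2),cv2.resize(b[105:245,260:400],(400,400),interpolation=2)]))
cv2.imwrite("pics/a2.png",np.hstack([cv2.resize(a,(400,250)),cv2.resize(b,(400,250))]))
E
cat > fit.py <<'E'
from h import *
def cyl(s):  # crank mask cloud above 0.2
    out=[]
    for th in("crank","grip_mid"):
        r=manip.silhouettes(s,th)
        if r: out.append(deproj(s,r[0]["mask"]))
    return out
E
python3 - <<'E'
from h import *
# cloud of everything above z=.2 and the crosshead top
for n in("side","top"):
    s=manip.snapshot(n); p=deproj(s,np.ones((400,640),bool))
    b=(abs(p[:,0]-.55)<.2)&(abs(p[:,1])<.2)
    q=p[b&(p[:,2]>.175)&(p[:,2]<.195)]; print(n,"cross",len(q),np.round(np.percentile(q,[2,50,98],axis=0),3).tolist())
    if len(q): 
        r=cv2.minAreaRect(q[:,:2].astype(np.float32)*1000);print(r)
    q=p[b&(p[:,2]>.2)&(p[:,2]<.3)]
    print("crank",len(q),np.round(np.percentile(q,[2,50,98],axis=0),3).tolist())
    for lo,hi in((.2,.214),(.214,.226),(.226,.26)):
        k=q[(q[:,2]>lo)&(q[:,2]<hi)]
        if len(k)>8: print(lo,len(k),np.round(k.mean(0),3),np.round(np.percentile(k,[2,98],axis=0),3).tolist(),cv2.minAreaRect(k[:,:2].astype(np.float32)*1000))
E
```

```text
side cross 1351 [[0.526, -0.102, 0.176], [0.57, -0.013, 0.187], [0.62, 0.115, 0.194]]
((574.2198486328125, 8.086410522460938), (67.76740264892578, 228.65554809570312), 11.93903923034668)
crank 357 [[0.541, -0.071, 0.201], [0.559, -0.038, 0.234], [0.579, 0.032, 0.242]]
0.2 100 [ 0.561 -0.015  0.207] [[0.542, -0.071, 0.2], [0.58, 0.035, 0.214]] ((561.5966796875, -14.284076690673828), (113.6256332397461, 24.590246200561523), 74.09362030029297)
0.214 18 [ 0.551 -0.058  0.22 ] [[0.539, -0.072, 0.214], [0.576, 0.002, 0.226]] ((564.4796142578125, -19.764007568359375), (103.678955078125, 19.835691452026367), 71.46307373046875)
0.226 239 [ 0.559 -0.037  0.236] [[0.541, -0.07, 0.227], [0.576, 0.001, 0.243]] ((562.7974243164062, -33.599143981933594), (79.9758529663086, 27.336854934692383), 69.14434051513672)
top cross 1195 [[0.527, -0.096, 0.18], [0.573, 0.035, 0.188], [0.619, 0.118, 0.194]]
((573.6806640625, 11.366592407226562), (67.25497436523438, 226.02308654785156), 11.463972091674805)
crank 332 [[0.54, -0.064, 0.201], [0.562, -0.013, 0.234], [0.587, 0.036, 0.242]]
0.2 133 [0.57  0.011 0.207] [[0.545, -0.051, 0.2], [0.589, 0.039, 0.213]] ((559.3558959960938, -7.844993591308594), (113.13663482666016, 33.323333740234375), 58.345184326171875)
0.226 196 [ 0.559 -0.031  0.237] [[0.54, -0.065, 0.229], [0.577, 0.004, 0.243]] ((560.2216796875, -31.10204315185547), (74.96733856201172, 27.330039978027344), 72.8382797241211)
```

View pics/a1.png

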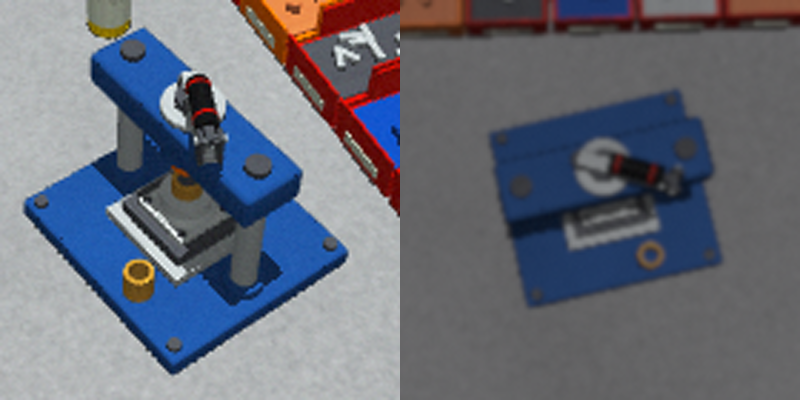

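View pics/a2.png

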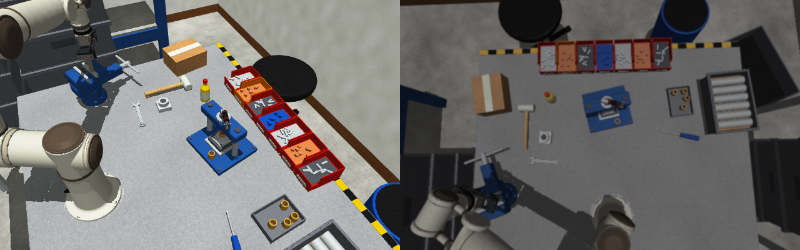

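```bash
cat >> h.py <<'E'
from scipy.spatial.transform import Rotation as Ro
S=np.array([.574,.0095]); 
def rel(pos,yaw_deg=70,tilt=0,o=None,frm=None):
    o=o or manip.get_obs(); p0=np.array(o["tool_pos"]); R0=Ro.from_euler("xyz",o["tool_rot"])
    if frm is not None: p0=np.array(frm)
    R1=Ro.from_euler("xyz",[np.pi,0,np.radians(yaw_deg)])*Ro.from_euler("y",tilt,degrees=True)
    return np.round(R0.inv().apply(np.array(pos)-p0),4).tolist(), np.round((R0.inv()*R1).as_rotvec(degrees=True),1).tolist()
E
python3 -c "
from h import *
print(rel([.562,-.0235,.34]))"
```

```text
([-0.5448, -0.4353, -0.1539], [0.0, 0.0, 93.2])
```

```bash
python3 -m creep '[0,0,-0.05,0,0,0, 0,0,-0.1,0,0,8, 0,0,-0.154,0,0,16, -0.035,-0.03,-0.154,0,0,24, -0.07,-0.06,-0.154,0,0,32, -0.105,-0.09,-0.154,0,0,40, -0.14,-0.12,-0.154,0,0,48, -0.175,-0.15,-0.154,0,0,56]' 0.7 20; python3 -c "
from h import *
print(rel([.562,-.0235,.34]))"
```

```text
t: 1.7
tool_pos: [0.2908, 0.3548, 0.3402]
tool_rot: [3.141, -0.0, 1.866]
contact_force: [1.0, -0.1, 0.4]
opening: 0.0642
grip_force: 0.0
([-0.4409, 0.1493, 0.0003], [0.0, -0.0, 36.9])
```

```bash
python3 -m creep '[-0.044,0.015,0,0,0,8, -0.088,0.03,0,0,0,16, -0.132,0.045,0,0,0,24, -0.176,0.06,0,0,0,32, -0.22,0.075,0,0,0,36.9, -0.264,0.09,0,0,0,36.9, -0.308,0.104,0,0,0,36.9, -0.352,0.119,0,0,0,36.9]'; python3 -c "
from h import *
print(rel([.562,-.0235,.29]))"
```

```text
t: 2.5
tool_pos: [0.5089, 0.0536, 0.3403]
tool_rot: [3.141, -0.0, 1.227]
contact_force: [0.9, 0.5, 0.6]
opening: 0.0643
grip_force: 0.0
([-0.0547, 0.0759, 0.0503], [0.0, -0.0, 0.3])
```

```bash
python3 -m creep '[-0.027,0.035,0,0,0,0, -0.054,0.07,0,0,0,0, -0.054,0.075,0.03,0,0,0, -0.054,0.075,0.05,0,0,0, -0.054,0.075,0.05,0,0,0, -0.054,0.075,0.05,0,0,0, -0.054,0.075,0.05,0,0,0, -0.054,0.075,0.05,0,0,0]'; python3 -c "
from h import *
print(rel([.562,-.0235,.215]))
s=manip.snapshot('side');t=manip.snapshot('top')
f=lambda s,u,v,w:cv2.resize(s['pixels'][v-w:v+w,u-w:u+w,::-1],(400,400),interpolation=2)
cv2.imwrite('pics/b.png',np.hstack([f(s,360,185,45),f(t,342,165,45)]))
"
```

```text
t: 3.3
tool_pos: [0.5612, -0.0206, 0.2919]
tool_rot: [3.139, -0.0, 1.228]
contact_force: [0.8, 0.3, -0.7]
opening: 0.0644
grip_force: 0.0
([-0.0025, 0.0015, 0.0769], [0.2, -0.0, 0.4])
```

View pics/b.png

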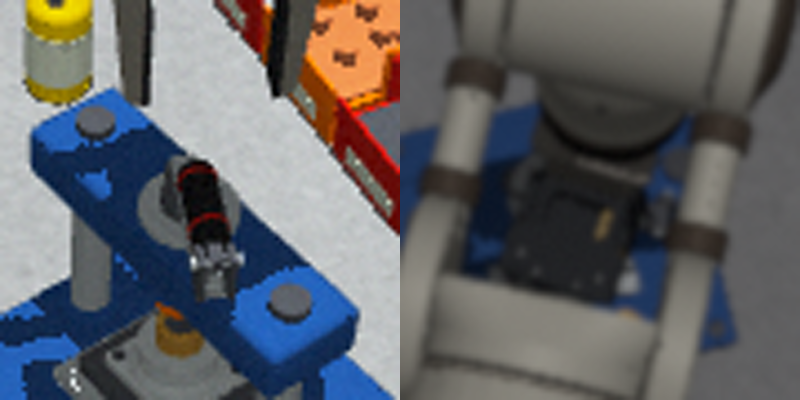

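The side view shows the sleeve (crop 205,195) centred between the fingertips (135,100 and 280,90), so I'll descend and close on it.

```bash
python3 -m creep '[-0.0025,0.0015,0.025,0,0,0, -0.0025,0.0015,0.05,0,0,0, -0.0025,0.0015,0.076,0,0,0, -0.0025,0.0015,0.076,0,0,0, -0.0025,0.0015,0.076,0,0,0, -0.0025,0.0015,0.076,0,0,0, -0.0025,0.0015,0.076,0,0,0, -0.0025,0.0015,0.076,0,0,0]' && python3 -m creep '[0,0,0,0,0,0, 0,0,0,0,0,0, 0,0,0,0,0,0, 0,0,0,0,0,0, 0,0,0,0,0,0, 0,0,0,0,0,0, 0,0,0,0,0,0, 0,0,0,0,0,0]' 0.1 25; python3 -c "
from h import *
o=manip.get_obs();print(o['tool_pos'],o['contact_force'],o['moment'])
"
```

```text
t: 4.2
tool_pos: [0.5618, -0.0237, 0.2154]
tool_rot: [3.139, -0.0, 1.227]
contact_force: [0.2, -0.2, -0.3]
opening: 0.0642
grip_force: 0.0
t: 5.0
tool_pos: [0.5611, -0.0236, 0.2141]
tool_rot: [-3.142, 0.0, 1.227]
contact_force: [0.4, -0.3, -0.4]
opening: 0.0093
grip_force: 0.0
[ 0.56111436 -0.02358304  0.21406839] [ 0.39758734 -0.32626226 -0.38950096] [-0.01005692  0.07115185  0.05059135]
```

```bash
python3 -c "
from h import *
s=manip.snapshot('side')
f=lambda s,u,v,w:cv2.resize(s['pixels'][v-w:v+w,u-w:u+w,::-1],(500,500),interpolation=2)
cv2.imwrite('pics/c.png',f(s,360,185,40))
print(np.round(proj(s,[[.5611,-.0236,.214],[.5611,-.0236,.23],[.548,-.061,.23]])))
for th in('grip','grip_mid','crank'):
  for r in manip.silhouettes(s,th)[:1]:
    p=deproj(s,r['mask']); print(th,r['score'],r['rect'],np.round(np.median(p,0),3))
"
```

```text
[[359. 191.]
 [359. 187.]
 [362. 199.]]
grip 0.48 [363.1, 188.5, 12.7, 18.8] [ 0.558 -0.042  0.238]
grip_mid 0.45 [362.2, 188.1, 11.2, 12.4] [ 0.558 -0.037  0.239]
crank 0.48 [361.8, 194.2, 17.2, 25.7] [ 0.555 -0.053  0.234]
```

View pics/c.png

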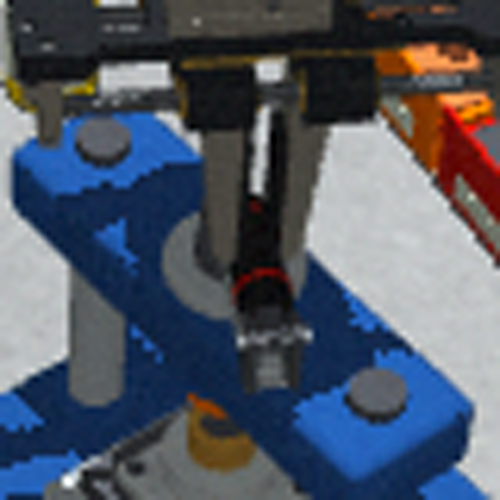

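```bash
python3 -c "
from h import *
s=manip.snapshot('side'); R,t,K=P(s); print('cam',-R.T@t, K[0,0])
p=deproj(s,np.ones((400,640),bool))
b=(abs(p[:,0]-.56)<.09)&(abs(p[:,1]+.03)<.09)
for lo in(.20,.212,.224,.236,.248,.26,.272):
  q=p[b&(p[:,2]>lo)&(p[:,2]<lo+.012)][:,:2]-[.5611,-.0236]
  y=q@[.94,-.342]; x=q@[.342,.94]
  print(lo,len(q)); print(sorted(zip(np.round(y*1000).astype(int).tolist(),np.round(x*1000).astype(int).tolist()))[::max(1,len(q)//25)])
"
```

```text
cam [ 0.13363423 -0.72899215  1.10463091] 491.4826722478696
0.2 66
[(-15, 32), (-15, 36), (-14, 40), (-13, 28), (-12, 38), (-11, 23), (-11, 48), (-10, 36), (-9, 57), (-9, 65), (-8, 27), (-6, -45), (-6, -8), (-6, 10), (-5, -8), (-5, 0), (-5, 12), (-4, -13), (-3, -43), (1, -37), (1, -36), (3, -37), (3, -37), (5, -39), (6, -36), (6, -32), (8, -37), (8, -34), (9, -31), (10, -38), (10, -35), (12, -44), (14, -43)]
0.212 18
[(-7, -36), (-7, -34), (-6, -47), (-6, -45), (-6, -44), (-6, -43), (-6, -30), (-5, -49), (-4, -48), (-4, -46), (-1, -43), (2, -38), (11, -45), (11, -43), (11, -42), (11, -32), (12, -47), (14, -44)]
0.224 81
[(-9, -40), (-8, -17), (-7, -44), (-7, -8), (-6, -41), (-6, -22), (-6, -3), (-4, -45), (-4, -24), (-2, -46), (-2, -23), (0, -31), (1, -40), (3, -43), (3, -24), (4, 1), (6, -40), (8, -42), (8, -24), (10, -40), (11, -41), (11, -35), (12, -45), (13, -24), (14, -45), (15, -44), (16, -42)]
0.236 114
[(-15, -8), (-7, -22), (-6, -16), (-5, -9), (-4, -22), (-3, -14), (-2, -22), (-1, -19), (0, -42), (0, -24), (1, -21), (1, -1), (2, 10), (3, -4), (4, -30), (4, 4), (5, -26), (5,
[... 489 characters left out ...]
10), (11, -9), (13, -9), (13, -9), (14, -10), (14, -9), (16, -12), (16, -9), (16, -9), (16, -9), (18, -11), (18, -9), (18, -7)]
0.26 51
[(-19, -9), (-18, -6), (-16, -10), (-14, -10), (-14, -8), (-12, -11), (-11, -8), (-9, -10), (-7, -12), (-6, -9), (-5, -11), (-4, -10), (5, -11), (5, 2), (5, 6), (6, -9), (6, 7), (8, -11), (8, -10), (10, -9), (11, -9), (12, -11), (13, -7), (15, -9), (17, -10), (19, -10)]
0.272 54
[(-20, 7), (-19, -9), (-19, 9), (-17, -12), (-14, -10), (-14, -8), (-12, -11), (-12, -10), (-10, -9), (-9, -9), (-7, -10), (-7, -8), (-5, -10), (5, -10), (6, -4), (6, 0), (7, -12), (7, -10), (9, -12), (9, -10), (11, -10), (14, -10), (14, -8), (17, -12), (17, -9), (19, -10), (19, -9)]
```

```bash
python3 -c "
from h import *
s=manip.snapshot('side')
X=np.array([.342,.94,0]);Y=np.array([.94,-.342,0]);c=np.array([.5611,-.0236,0])
for z in(.214,.226,.238,.26):
  for y in(-.022,-.005,.005,.022):
    print(z,y,np.round(((proj(s,c+X*-.01+Y*y+[0,0,z])[0])-[320,145])*6.25))
m=np.zeros((400,640),bool)
for v in range(176,200):
  print(v,[ '%d,%d,%d'%tuple(np.round(1000*np.array([(q-c)@X,(q-c)@Y,q[2]]))) for u in range(351,374,2) for q in [deproj(s,np.pad(np.ones((1,1),bool),((v,399-v),(u,639-u))))] if len(q) for q in q])
"
```

```text
0.214 -0.022 [191. 313.]
0.214 -0.005 [234. 310.]
0.214 0.005 [259. 309.]
0.214 0.022 [302. 306.]
0.226 -0.022 [192. 292.]
0.226 -0.005 [236. 289.]
0.226 0.005 [261. 288.]
0.226 0.022 [304. 285.]
0.238 -0.022 [194. 271.]
0.238 -0.005 [237. 268.]
0.238 0.005 [263. 267.]
0.238 0.022 [307. 264.]
0.26 -0.022 [196. 232.]
0.26 -0.005 [241. 229.]
0.26 0.005 [267. 227.]
0.26 0.022 [311. 225.]
176 ['79,-9,189', '-8,-19,278', '-9,-14,279', '-11,-10,280', '-12,-5,281', '27,7,240', '-5,6,273', '-11,9,279', '-12,14,280', '-13,18,280', '255,85,2', '256,91,1']
177 ['76,-9,189', '-8,-19,275', '-9,-14,275', '-10,-10,276', '-9,-5,275', '24,7,240', '-5,6,270', '-8,10,272', '-10,14,274', '-10,19,274', '253,85,0', '254,91,-2']
178 ['73,-9,188', '-5,-18,268', '-11,-14,274', '-11,-10,274', '-10,-4,272', '22,7,239', '-9,5,270', '-8,10,269', '-12,14,272', '-10,20,270', '247,84,2', '249,91,-1']
179 ['64,-11,193', '-6,-18,266', '-8,-14,268', '-10,-9,269', '-11,-4,269', '18,6,240', '-9,6,267', '-10,10,268', '-9,15,266', '244,77,0', '243,83,1', '244,90,0']
180 ['58,-12,196', '-5,-18,261', '-12,-14,268', '-9,-9,2
[... 2481 characters left out ...]
-25,11,228', '-33,14,236', '9,28,188', '9,33,188', '11,39,185']
196 ['11,-17,187', '9,-12,189', '9,-7,188', '-7,-5,206', '-34,-6,236', '-34,-1,235', '-36,4,237', '-37,8,237', '-37,13,237', '4,27,191', '8,33,185', '6,38,187']
197 ['11,-17,183', '7,-12,187', '9,-7,184', '-6,-5,201', '-37,-6,235', '-37,-1,235', '-38,3,235', '-41,8,239', '-41,12,238', '-41,17,237', '-1,32,192', '2,37,189']
198 ['7,-17,184', '5,-13,186', '3,-8,188', '3,-3,187', '-40,-6,235', '-44,-2,239', '-42,3,237', '-41,8,235', '-43,12,237', '-40,18,233', '0,32,187', '-1,37,188']
199 ['7,-17,180', '1,-13,187', '0,-8,187', '-2,-4,188', '-41,-6,233', '-42,-2,234', '-41,3,232', '-43,12,234', '-40,18,230', '0,32,183', '-4,37,187']
```

```bash
python3 -c "
from h import *
s=manip.snapshot('side')
X=np.array([.342,.94,0]);Y=np.array([.94,-.342,0]);c=np.array([.5612,-.0206,0])
for z in(.292,.305,.32):
  for y in(-.041,.041):
    print(z,y,np.round(((proj(s,c+X*-.01+Y*y+[0,0,z])[0])-[315,140])*4.444))
o=manip.get_obs();print(o['q'],o['tool_pos'],o['opening'])
b=cv2.imread('pics/b.png')
"
```

```text
0.292 -0.041 [126. 143.]
0.292 0.041 [281. 134.]
0.305 -0.041 [127. 125.]
0.305 0.041 [283. 116.]
0.32 -0.041 [128. 105.]
0.32 0.041 [286.  96.]
[-2.57109053e-01  1.05644878e-01  1.59956531e+00  1.35171713e-05
  1.43637274e+00  8.63475582e-02] [ 0.56114122 -0.02355993  0.21411846] 0.00904200566697887
```

The fingertips show at z≈0.242, while the reported TCP is at 0.214. The real tips are therefore about 28 mm above the reported TCP, and they closed just above the sleeve. I'll open, go 28 mm lower, shift 4 mm along y and close again.

```bash
python3 -m creep '[0,0.001,-0.005,0,0,0, 0,0.004,-0.005,0,0,0, 0,0.004,-0.005,0,0,0, 0,0.004,-0.005,0,0,0, 0,0.004,-0.005,0,0,0, 0,0.004,-0.005,0,0,0, 0,0.004,0.01,0,0,0, 0,0.004,0.026,0,0,0]' 0.6 25;  python3 -m creep '[0,0,0,0,0,0, 0,0,0,0,0,0, 0,0,0,0,0,0, 0,0,0,0,0,0, 0,0,0,0,0,0, 0,0,0,0,0,0, 0,0,0,0,0,0, 0,0,0,0,0,0]' 0.1 25
```

```text
t: 6.15
tool_pos: [0.5651, -0.025, 0.1874]
tool_rot: [3.141, -0.0, 1.227]
contact_force: [-0.2, -0.2, 0.3]
opening: 0.0552
grip_force: 0.0
t: 6.95
tool_pos: [0.5643, -0.0247, 0.1885]
tool_rot: [-3.14, 0.0, 1.228]
contact_force: [-5.6, 0.7, 3.9]
opening: 0.0216
grip_force: 24.9
```

```bash
python3 -m creep '[-0.0002,0,-0.0042,0,0,0, -0.0009,0,-0.0083,0,0,0, -0.002,0,-0.0124,0,0,0, -0.0035,0,-0.0163,0,0,0, -0.0054,0,-0.02,0,0,0, -0.0076,0,-0.0235,0,0,0, -0.0103,0,-0.0268,0,0,0, -0.0132,0,-0.0297,0,0,0]'; python3 -c "
from h import *
s=manip.snapshot('side')
o=manip.get_obs();print(o['contact_force'],o['moment'],o['grip_force'])
f=lambda s,u,v,w:cv2.resize(s['pixels'][v-w:v+w,u-w:u+w,::-1],(500,500),interpolation=2)
cv2.imwrite('pics/d.png',f(s,360,185,40))
"
```

```text
t: 7.75
tool_pos: [0.5597, -0.0357, 0.217]
tool_rot: [-3.138, -0.003, 1.228]
contact_force: [-2.7, 6.2, -10.9]
opening: 0.021
grip_force: 24.9
[ -3.24168107   5.18209097 -11.05320853] [1.15349116 0.50315204 0.12625672] 24.908948242664337
```

View pics/d.png

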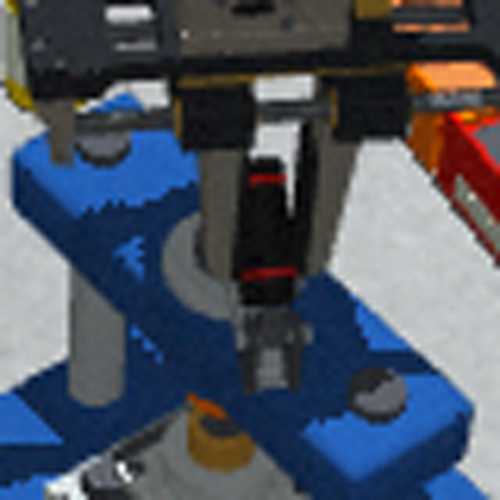

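Lifting works: the rings at (265,178) and (270,272) show the grip tilting up. I'll continue the arc past vertical.

```bash
python3 -m creep '[-0.0033,0,-0.0026,0,0,0, -0.0068,0,-0.0049,0,0,0, -0.0105,0,-0.0068,0,0,0, -0.0144,0,-0.0083,0,0,0, -0.0184,0,-0.0094,0,0,0, -0.0226,0,-0.0101,0,0,0, -0.0268,0,-0.0103,0,0,0, -0.031,0,-0.01,0,0,0]'; python3 -m creep '[-0.001,0,0,0,0,0, -0.003,0,0,0,0,0, -0.003,0,0,0,0,0, -0.003,0,0,0,0,0, -0.003,0,0,0,0,0, -0.003,0,0,0,0,0, -0.003,0,0,0,0,0, -0.003,0,0,0,0,0]';python3 -c "
from h import *
s=manip.snapshot('side')
o=manip.get_obs();print(o['contact_force'],o['moment'],o['grip_force'])
f=lambda s,u,v,w:cv2.resize(s['pixels'][v-w:v+w,u-w:u+w,::-1],(500,500),interpolation=2)
cv2.imwrite('pics/e.png',f(s,360,185,40))
for th in('grip_mid',):
  for r in manip.silhouettes(s,th)[:1]:
    p=deproj(s,r['mask']); print(th,r['score'],r['rect'],np.round(np.median(p,0),3),np.round(np.percentile(p,[3,97],axis=0),3))
"
```

```text
t: 8.6
tool_pos: [0.5528, -0.0633, 0.2309]
tool_rot: [3.136, -0.008, 1.229]
contact_force: [2.3, 14.3, -0.5]
opening: 0.0188
grip_force: 24.7
t: 9.4
tool_pos: [0.5518, -0.0672, 0.2313]
tool_rot: [3.135, -0.006, 1.228]
contact_force: [0.9, 11.2, 0.6]
opening: 0.0174
grip_force: 22.3
[ 1.80803414 10.52391245 -0.10953393] [ 1.92987737 -0.23036465  0.04374348] 22.25024700164795
grip_mid 0.54 [355.6, 221.4, 113.9, 119.6] [ 0.553 -0.04   0.029] [[ 0.465 -0.112  0.013]
 [ 0.679  0.102  0.232]]
```

View pics/e.png

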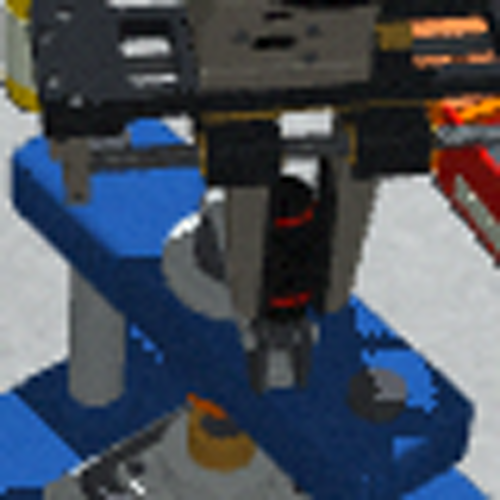

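```bash
cat > rings.py <<'E'
from h import *
def rings(s):
    a=s["pixels"].astype(int); m=(a[...,0]>110)&(a[...,1]<70)&(a[...,2]<70)
    w=np.zeros_like(m); w[165:215,345:380]=1
    n,l,st,ce=cv2.connectedComponentsWithStats((m&w).astype(np.uint8))
    for i in range(1,n):
        if st[i,4]>=3:
            p=deproj(s,l==i); print("ring",np.round(ce[i],1),len(p),np.round(p.mean(0),4),np.round(p.std(0),4))
    o=manip.get_obs(); print("obs",np.round(o['tool_pos'],4),np.round(o['contact_force'],1),round(o['opening'],4),o['t'])
E
python3 -c "
from rings import *
s=manip.snapshot('side'); rings(s)
p=deproj(s,np.ones((400,640),bool)); b=(abs(p[:,0]-.555)<.03)&(abs(p[:,1]+.06)<.03)
X=np.array([.342,.94]);Y=np.array([.94,-.342]);c=np.array([.5518,-.0672])
k=p[b]
for lo in np.arange(.20,.33,.01):
  q=k[(k[:,2]>lo)&(k[:,2]<lo+.01)]; z=(q[:,:2]-c)
  x=z@X;y=z@Y; m=abs(y)<.008
  print(round(lo,3),m.sum(),np.round(np.percentile(x[m]*1000,[5,50,95])) if m.sum() else '', np.round(np.percentile(y*1000,[5,95])) if len(y) else '')
"
```

```text
ring [366. 180.] 3 [ 0.5551 -0.0604  0.2921] [0.0016 0.0012 0.0008]
ring [365. 193.] 3 [ 0.552  -0.0665  0.2552] [0.0009 0.0022 0.0018]
ring [352.6 209.8] 8 [0.5618 0.0017 0.1175] [0.0031 0.0041 0.0029]
obs [ 0.5519 -0.0672  0.2313] [ 0.3 10.2  0.5] 0.0176 9.55
0.2 18 [ 5.  8. 31.] [-10.   7.]
0.21 17 [-4.  6. 15.] [-9. 10.]
0.22 10 [-3.  1.  5.] [-10.  12.]
0.23 24 [-1.  3.  8.] [-12.  13.]
0.24 11 [-0.  1.  4.] [-4. 10.]
0.25 21 [-2.  2.  4.] [-5. 10.]
0.26 20 [2. 4. 8.] [-18.  19.]
0.27 18 [3. 6. 9.] [-21.  20.]
0.28 17 [ 5.  9. 11.] [-20.  21.]
0.29 36 [ 8. 13. 26.] [-23.  21.]
0.3 0  [-23.  24.]
0.31 0  [-23.  24.]
0.32 0  [-22.  24.]
```

The rings give a tilt of about 80°, and the sleeve has slid to the pads' edge. I'll regrasp 12 mm inward and push the rest of the way.

```bash
python3 -m creep '[0,0,0,0,0,0, 0,0,0,0,0,0, 0,0,0,0,0,0, 0.006,0,0,0,0,0, 0.013,0,0,0,0,0, 0.013,0,0,0,0,0, 0.013,0,0,0,0,0, 0.013,0,0,0,0,0]' 0.45 40;  python3 -m creep '[0,0,0,0,0,0, 0,0,0,0,0,0, 0,0,0,0,0,0, 0,0,0,0,0,0, 0,0,0,0,0,0, -0.002,0,0,0,0,0, -0.004,0,0,0,0,0, -0.006,0,0,0,0,0]' 0.1 40; python3 -c "
from rings import *
s=manip.snapshot('side'); rings(s)"
```

```text
t: 10.35
tool_pos: [0.5533, -0.0571, 0.2277]
tool_rot: [-3.141, 0.0, 1.228]
contact_force: [0.1, 0.1, 0.1]
opening: 0.0413
grip_force: 0.0
t: 11.15
tool_pos: [0.5527, -0.0582, 0.228]
tool_rot: [3.141, -0.01, 1.229]
contact_force: [5.5, 16.2, 0.2]
opening: 0.0211
grip_force: 39.8
ring [352.4 209.5] 8 [0.5622 0.0037 0.1163] [0.0026 0.0028 0.0028]
obs [ 0.5527 -0.0581  0.228 ] [ 5.3 12.6  0.7] 0.021 11.2
```

```bash
python3 -m creep '[0.003,0,0,0,2,0, 0.003,0,0,0,4,0, 0.003,0,0,0,6,0, 0.003,0,0,0,8,0, 0.003,0,0,0,10,0, 0.003,0,0,0,12,0, 0.003,0,0,0,12,0, 0.003,0,0,0,12,0]'; python3 -c "
from rings import *
s=manip.snapshot('side'); rings(s); print(manip.get_obs()['moment'],manip.get_obs()['tool_rot'])"; python3 -m creep '[0,0,0,0,0,0, 0,0,0,0,0,0, 0,0,0,0,0,0, 0,0,0,0,0,0, 0,0,0,0,0,0, 0,0,0,0,-5,0, 0,0,0,0,-12,0, 0,0,0,0,-12,0]' 0.45;  python3 -c "
from rings import *
s=manip.snapshot('side'); rings(s)
p=deproj(s,np.ones((400,640),bool)); b=(abs(p[:,0]-.555)<.04)&(abs(p[:,1]+.06)<.04)
X=np.array([.342,.94]);Y=np.array([.94,-.342]);c=np.array([.5518,-.0672])
k=p[b]
for lo in np.arange(.23,.3,.01):
  q=k[(k[:,2]>lo)&(k[:,2]<lo+.01)]; z=(q[:,:2]-c)
  x=z@X;y=z@Y; m=abs(y-.003)<.007
  print(round(lo,3),m.sum(),np.round(np.percentile(x[m]*1000,[5,50,95])) if m.sum() else '', np.round(np.percentile(y[abs(y)<.016]*1000,[5,95])) if len(y) else '')
f=lambda s,u,v,w:cv2.resize(s['pixels'][v-w:v+w,u-w:u+w,::-1],(500,500),interpolation=2)
cv2.imwrite('pics/f.png',f(s,360,185,40))
"
```

```text
t: 12.0
tool_pos: [0.553, -0.0573, 0.2285]
tool_rot: [-3.141, -0.216, 1.228]
contact_force: [3.6, 7.9, 2.1]
opening: 0.0214
grip_force: 39.9
ring [352.4 209.6] 7 [0.5621 0.0033 0.1164] [0.0026 0.0045 0.0019]
obs [ 0.553  -0.0573  0.2285] [2.5 7.8 2.3] 0.0207 12.05
[ 1.39486826 -0.31999125  0.01434741] [-3.14143948 -0.21520285  1.22837209]
t: 12.85
tool_pos: [0.5531, -0.0576, 0.2282]
tool_rot: [3.141, 0.001, 1.232]
contact_force: [0.2, -0.2, -0.1]
opening: 0.0415
grip_force: 0.0
ring [352.6 209.8] 8 [0.5616 0.0014 0.1179] [0.0024 0.0055 0.0034]
obs [ 0.5528 -0.0584  0.2279] [-0.3  1.2  0. ] 0.0416 12.9
0.23 19 [-1.  2.  6.] [-14.  11.]
0.24 6 [-4. -2. -1.] [-11.   6.]
0.25 14 [-6. -4. -1.] [-12.   6.]
0.26 17 [-6. -2.  6.] [-12.   8.]
0.27 12 [-6. -4. -0.] [-11.   7.]
0.28 14 [-6. -3.  0.] [-11.   6.]
0.29 42 [-4.  2. 15.] [-10.   7.]
```

View pics/f.png

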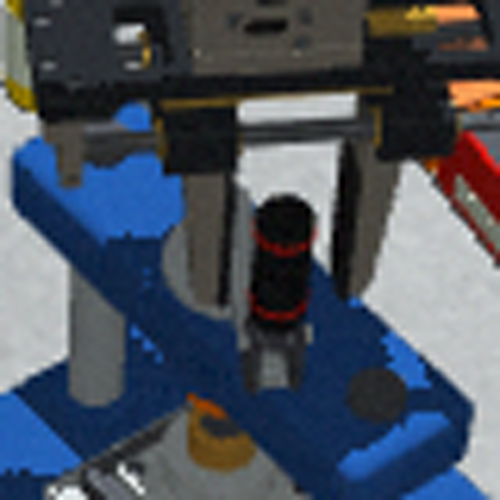

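The grip now stands vertical: its rings are at (285,240) and (280,308), and its front face is plumb from z=0.24 to 0.29. I'll regrasp and start cranking.

```bash
python3 -m creep '[-0.001,0,0.003,0,0,0, -0.001,0,0.005,0,0,0, -0.001,0,0.005,0,0,0, -0.001,0,0.005,0,0,0, -0.001,0,0.005,0,0,0, -0.001,0,0.005,0,0,0, -0.001,0,0.005,0,0,0, -0.001,0,0.005,0,0,0]' 0.1 45; python3 -m creep '[0.0004,-0.0075,0,0,0,0, 0.0015,-0.0149,0,0,0,0, 0.0033,-0.0222,0,0,0,0, 0.0059,-0.0292,0,0,0,0, 0.0092,-0.036,0,0,0,0, 0.0131,-0.0423,0,0,0,0, 0.0176,-0.0483,0,0,0,0, 0.0227,-0.0538,0,0,0,0]'
cat > st.py <<'E'
import sys
from h import *
S=np.array([float(sys.argv[2]),float(sys.argv[3])]) if len(sys.argv)>3 else np.array([.575,.0115])
o=manip.get_obs(); p=o["tool_pos"][:2]-S; r=np.hypot(*p); f=o["contact_force"]; u=p/r; t=np.array([u[1],-u[0]])
az=np.degrees(np.arctan2(p[1],p[0])); psi=((-109.6-az)%360)/180*np.pi
print("t",round(o["t"],2),"pos",np.round(o["tool_pos"],4),"r",round(r,4),"psi",round(psi,3),"F out/on hand",round(float(f[:2]@u),1),"Ftan resist",round(float(-f[:2]@t),1),"fz",round(f[2],1),"open",round(o["opening"],4),"yaw",round(o["tool_rot"][2],3))
E
python3 st.py
```

```text
t: 13.7
tool_pos: [0.5514, -0.0615, 0.222]
tool_rot: [-3.14, 0.002, 1.227]
contact_force: [-0.9, -5.7, -7.6]
opening: 0.0216
grip_force: 45.0
t: 14.5
tool_pos: [0.5062, -0.0218, 0.222]
tool_rot: [-3.136, 0.003, 1.227]
contact_force: [-7.5, -5.4, -3.7]
opening: 0.0215
grip_force: 45.0
t 14.5 pos [ 0.5062 -0.0218  0.222 ] r 0.0764 psi 0.778 F out/on hand 9.1 Ftan resist 1.6 fz -3.7 open 0.0215 yaw 1.227
```

```bash
cat > arc.py <<'E'
import sys,numpy as np
# a0 r0 a1 r1 [dx dy centre shift in tool mm]
a0,r0,a1,r1=map(float,sys.argv[1:5]); 
f=lambda a,r:np.array([-r*np.cos(a),-r*np.sin(a)])
print([np.round((f(a,r)-f(a0,r0))/1000,4).tolist() for a,r in zip(np.linspace(a0,a1,9)[1:],np.linspace(r0,r1,9)[1:])])
E
python3 arc.py .8 75 1.5 78
```

```text
[[0.0047, -0.0047], [0.0097, -0.0089], [0.0152, -0.0127], [0.021, -0.016], [0.0271, -0.0188], [0.0335, -0.0211], [0.04, -0.0229], [0.0467, -0.024]]
```

```bash
python3 -m creep '[0.0047,-0.0047,0,0,0,0, 0.0097,-0.0089,0,0,0,0, 0.0152,-0.0127,0,0,0,0, 0.021,-0.016,0,0,0,0, 0.0271,-0.0188,0,0,0,0, 0.0335,-0.0211,0,0,0,0, 0.04,-0.0229,0,0,0,0, 0.0467,-0.024,0,0,0,0]'; python3 st.py; python3 arc.py 1.5 78 1.9 78; python3 -c "
from h import *
s=manip.snapshot('side')
f=lambda s,u,v,w:cv2.resize(s['pixels'][v-w:v+w,u-w:u+w,::-1],(500,500),interpolation=2)
cv2.imwrite('pics/g.png',f(s,355,195,50))"
```

```text
t: 15.3
tool_pos: [0.5022, 0.0315, 0.2221]
tool_rot: [-3.141, -0.0, 1.228]
contact_force: [1.1, -0.7, -12.1]
opening: 0.0212
grip_force: 45.0
t 15.3 pos [0.5022 0.0315 0.2221] r 0.0755 psi 1.497 F out/on hand -1.2 Ftan resist 0.4 fz -12.1 open 0.0212 yaw 1.228
[[0.0039, -0.0002], [0.0078, -0.0002], [0.0117, 0.0], [0.0156, 0.0005], [0.0194, 0.0011], [0.0232, 0.0018], [0.027, 0.0028], [0.0307, 0.004]]
```

View pics/g.png

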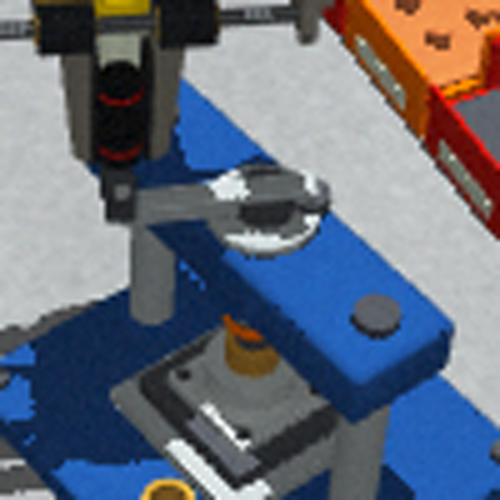

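```bash
python3 arc.py 1.5 78 2.3 78
```

```text
[[0.0078, -0.0002], [0.0156, 0.0005], [0.0232, 0.0018], [0.0307, 0.004], [0.038, 0.0069], [0.0449, 0.0105], [0.0514, 0.0147], [0.0575, 0.0196]]
```

```bash
python3 -m creep '[0.0078,-0.0002,0.001,0,0,0, 0.0156,0.0005,0.002,0,0,0, 0.0232,0.0018,0.003,0,0,0, 0.0307,0.004,0.003,0,0,0, 0.038,0.0069,0.003,0,0,0, 0.0449,0.0105,0.003,0,0,0, 0.0514,0.0147,0.003,0,0,0, 0.0575,0.0196,0.003,0,0,0]'; python3 st.py;  python3 arc.py 2.3 78 2.8 77
```

```text
t: 16.15
tool_pos: [0.5426, 0.0779, 0.2218]
tool_rot: [3.136, -0.0, 1.227]
contact_force: [-0.5, -4.0, 5.5]
opening: 0.0219
grip_force: 45.0
t 16.15 pos [0.5426 0.0779 0.2218] r 0.0739 psi 2.345 F out/on hand -3.4 Ftan resist 2.2 fz 5.5 open 0.0219 yaw 1.227
[[0.0034, 0.0034], [0.0067, 0.0071], [0.0096, 0.0109], [0.0124, 0.0149], [0.0148, 0.0191], [0.017, 0.0234], [0.0189, 0.0278], [0.0206, 0.0324]]
```

```bash
cat > arc.py <<'E'
import sys,numpy as np
# a0 a1 on the refined circle
a0,a1=map(float,sys.argv[1:3])
f=lambda a:np.array([-1.5-77*np.cos(a),-.5-77*np.sin(a)])
s=f(a0)
if len(sys.argv)>3: s=np.array([-78*np.cos(a0),-78*np.sin(a0)])
print([np.round((f(a)-s)/1000,4).tolist() for a in np.linspace(a0,a1,9)[1:]])
E
python3 arc.py 2.3 2.8 x;python3 arc.py 2.8 3.2
```

```text
[[0.0013, 0.0036], [0.0046, 0.0071], [0.0076, 0.0108], [0.0104, 0.0147], [0.013, 0.0188], [0.0153, 0.023], [0.0173, 0.0274], [0.0191, 0.0319]]
[[0.0012, 0.0037], [0.0022, 0.0074], [0.003, 0.0111], [0.0037, 0.0149], [0.0041, 0.0188], [0.0044, 0.0226], [0.0044, 0.0264], [0.0043, 0.0303]]
```

```bash
python3 -m creep '[0.0013,0.0036,-0.001,0,0,0, 0.0046,0.0071,-0.001,0,0,0, 0.0076,0.0108,-0.001,0,0,0, 0.0104,0.0147,-0.001,0,0,0, 0.013,0.0188,-0.001,0,0,0, 0.0153,0.023,-0.001,0,0,0, 0.0173,0.0274,-0.001,0,0,0, 0.0191,0.0319,-0.001,0,0,0]'; python3 st.py x .573 .0095;  python3 arc.py 2.8 3.2
```

```text
t: 16.95
tool_pos: [0.5778, 0.0848, 0.2218]
tool_rot: [3.138, 0.0, 1.227]
contact_force: [-1.8, -2.7, 5.2]
opening: 0.0216
grip_force: 45.0
t 16.95 pos [0.5778 0.0848 0.2218] r 0.0754 psi 2.863 F out/on hand -2.8 Ftan resist 1.6 fz 5.2 open 0.0216 yaw 1.227
[[0.0012, 0.0037], [0.0022, 0.0074], [0.003, 0.0111], [0.0037, 0.0149], [0.0041, 0.0188], [0.0044, 0.0226], [0.0044, 0.0264], [0.0043, 0.0303]]
```

```bash
python3 -m creep '[0.0012,0.0037,0,0,0,0, 0.0022,0.0074,0,0,0,0, 0.003,0.0111,0,0,0,0, 0.0037,0.0149,0,0,0,0, 0.0041,0.0188,0,0,0,0, 0.0044,0.0226,0,0,0,0, 0.0044,0.0264,0,0,0,0, 0.0043,0.0303,0,0,0,0]'; python3 st.py x .573 .0095;  python3 arc.py 3.2 3.6
```

```text
t: 17.75
tool_pos: [0.6072, 0.0772, 0.2218]
tool_rot: [3.139, 0.003, 1.226]
contact_force: [-3.8, -5.7, 5.5]
opening: 0.0212
grip_force: 45.0
t 17.75 pos [0.6072 0.0772 0.2218] r 0.0759 psi 3.267 F out/on hand -6.8 Ftan resist 0.8 fz 5.5 open 0.0212 yaw 1.226
[[-0.0003, 0.0038], [-0.0008, 0.0077], [-0.0015, 0.0114], [-0.0024, 0.0152], [-0.0035, 0.0189], [-0.0048, 0.0225], [-0.0062, 0.0261], [-0.0078, 0.0296]]
```

```bash
python3 -m creep '[-0.001,0.0038,0,0,0,0, -0.0028,0.0077,0,0,0,0, -0.0035,0.0114,0,0,0,0, -0.0044,0.0152,0,0,0,0, -0.0055,0.0189,0,0,0,0, -0.0068,0.0225,0,0,0,0, -0.0082,0.0261,0,0,0,0, -0.0098,0.0296,0,0,0,0]'; python3 st.py x .573 .0085;  python3 arc.py 3.6 4.0
```

```text
t: 18.55
tool_pos: [0.6312, 0.0585, 0.2218]
tool_rot: [3.141, 0.003, 1.227]
contact_force: [-6.1, -3.1, 7.3]
opening: 0.0213
grip_force: 45.0
t 18.55 pos [0.6312 0.0585 0.2218] r 0.0767 psi 3.661 F out/on hand -6.7 Ftan resist 1.7 fz 7.3 open 0.0213 yaw 1.227
[[-0.0018, 0.0034], [-0.0037, 0.0067], [-0.0059, 0.0099], [-0.0081, 0.013], [-0.0106, 0.016], [-0.0132, 0.0189], [-0.0159, 0.0216], [-0.0187, 0.0242]]
```

```bash
python3 -m creep '[-0.0028,0.003,0,0,0,0, -0.0055,0.0058,0,0,0,0, -0.0077,0.009,0,0,0,0, -0.01,0.012,0,0,0,0, -0.0124,0.015,0,0,0,0, -0.015,0.0179,0,0,0,0, -0.0177,0.0206,0,0,0,0, -0.0205,0.0232,0,0,0,0]'; python3 st.py x .573 .0085;  python3 arc.py 4.0 4.4
```

```text
t: 19.35
tool_pos: [0.6457, 0.0321, 0.2218]
tool_rot: [-3.141, 0.002, 1.227]
contact_force: [-6.0, -2.0, 7.9]
opening: 0.0215
grip_force: 45.0
t 19.35 pos [0.6457 0.0321 0.2218] r 0.0765 psi 4.056 F out/on hand -6.3 Ftan resist -0.0 fz 7.9 open 0.0215 yaw 1.227
[[-0.003, 0.0024], [-0.0061, 0.0047], [-0.0093, 0.0069], [-0.0126, 0.0088], [-0.016, 0.0106], [-0.0195, 0.0123], [-0.023, 0.0137], [-0.0267, 0.015]]
```

```bash
python3 -c "
import numpy as np
from scipy.optimize import least_squares as L
p=np.array([(.5514,-.0615),(.5062,-.0218),(.5022,.0315),(.5426,.0779),(.5778,.0848),(.6072,.0772),(.6312,.0585),(.6457,.0321)])
r=L(lambda v:np.hypot(*(p-v[:2]).T)-v[2],[.574,.009,.075]);print(r.x,r.fun)
r=L(lambda v:np.hypot(*(p-v[:2]).T)-.075,[.574,.009]);print(r.x,r.fun)
"
```

```text
[0.57407958 0.00993808 0.07496248] [-1.07488819e-05 -2.95594757e-05  8.14426022e-05 -6.39684505e-05
 -8.16500013e-06  1.17084744e-05  1.08703052e-05  8.42043716e-06]
[0.57409242 0.00991121] [-6.99902343e-05 -6.68196870e-05  6.39481349e-05 -7.17095459e-05
 -1.94853185e-05 -7.37687756e-06 -1.90264542e-05 -3.34217744e-05]
```

```bash
cat > arc.py <<'E'
import sys,numpy as np
from h import *
# arc.py dpsi inward_mm : rows from measured azimuth, r=75, true centre
S=np.array([.57408,.00992])
o=manip.get_obs(); p=o["tool_pos"][:2]-S; r=np.hypot(*p); u=p/r; t=np.array([u[1],-u[0]]); f=np.array(o["contact_force"])
R=Ro.from_euler("xyz",o["tool_rot"]).as_matrix()
psi=((-109.67-np.degrees(np.arctan2(p[1],p[0])))%360)/180*np.pi
print("t",round(o["t"],2),"r",round(r,4),"psi",round(psi,3),"Fout",round(float(f[:2]@u),1),"Fresist",round(float(-f[:2]@t),2),"fz",round(f[2],1),"open",round(o["opening"],4))
d,k=float(sys.argv[1]),float(sys.argv[2])/1000
az=np.arctan2(p[1],p[0])
L=[]
for i in range(1,9):
    a=az-d*i/8; e=np.array([np.cos(a),np.sin(a)])
    w=.075*(e-u)-e*k*min(1,i/3)
    L+=[*np.round((R.T@[*w,0])[:2],4).tolist()]
print(" ".join(f"{L[2*i]},{L[2*i+1]},0,0,0,0," for i in range(8)))
E
python3 arc.py .4 2
```

```text
t 19.35 r 0.075 psi 4.069 Fout -6.3 Fresist -0.13 fz 7.9 open 0.0215
-0.0034,0.0016,0,0,0,0, -0.0069,0.0031,0,0,0,0, -0.0104,0.0043,0,0,0,0, -0.0137,0.0059,0,0,0,0, -0.017,0.0074,0,0,0,0, -0.0204,0.0087,0,0,0,0, -0.0239,0.0099,0,0,0,0, -0.0274,0.0109,0,0,0,0,
```

```bash
python3 -m creep '[-0.0034,0.0016,-0.001,0,0,0, -0.0069,0.0031,-0.002,0,0,0, -0.0104,0.0043,-0.002,0,0,0, -0.0137,0.0059,-0.002,0,0,0, -0.017,0.0074,-0.002,0,0,0, -0.0204,0.0087,-0.002,0,0,0, -0.0239,0.0099,-0.002,0,0,0, -0.0274,0.0109,-0.002,0,0,0]';python3 arc.py .4 0
```

```text
t: 20.15
tool_pos: [0.6485, 0.0032, 0.222]
tool_rot: [3.138, -0.001, 1.227]
contact_force: [5.9, -0.5, -4.1]
opening: 0.0213
grip_force: 45.0
t 20.15 r 0.0747 psi 4.46 Fout 6.0 Fresist 0.07 fz -4.1 open 0.0213
-0.0037,0.0008,0,0,0,0, -0.0073,0.0015,0,0,0,0, -0.0111,0.002,0,0,0,0, -0.0148,0.0023,0,0,0,0, -0.0185,0.0024,0,0,0,0, -0.0223,0.0023,0,0,0,0, -0.026,0.002,0,0,0,0, -0.0298,0.0016,0,0,0,0,
```

```bash
python3 -m creep '[-0.0037,0.0013,0,0,0,0, -0.0073,0.0025,0,0,0,0, -0.0111,0.003,0,0,0,0, -0.0148,0.0033,0,0,0,0, -0.0185,0.0034,0,0,0,0, -0.0223,0.0033,0,0,0,0, -0.026,0.003,0,0,0,0, -0.0298,0.0026,0,0,0,0]';python3 arc.py .4 0; python3 -c "
from h import *
s=manip.snapshot('side')
for th in('bushing','pad'):
  for r in manip.silhouettes(s,th)[:4]:
    p=deproj(s,r['mask']); print(th,round(r['score'],2),np.round(r['rect'],1),np.round(np.median(p,0),3),np.round(np.percentile(p[:,2],[3,97]),3))"
```

```text
t: 20.95
tool_pos: [0.6395, -0.0263, 0.222]
tool_rot: [3.141, 0.001, 1.227]
contact_force: [5.2, -1.9, -4.5]
opening: 0.0214
grip_force: 45.0
t 20.95 r 0.0748 psi 4.875 Fout 5.5 Fresist 0.91 fz -4.5 open 0.0214
-0.0037,-0.0007,0,0,0,0, -0.0073,-0.0016,0,0,0,0, -0.0109,-0.0026,0,0,0,0, -0.0145,-0.0039,0,0,0,0, -0.0179,-0.0053,0,0,0,0, -0.0213,-0.0069,0,0,0,0, -0.0246,-0.0086,0,0,0,0, -0.0279,-0.0106,0,0,0,0,
bushing 0.57 [331.4 143.2  17.5  36.7] [0.634 0.305 0.068] [0.001 0.13 ]
bushing 0.48 [354.4 219.3  11.9   6.2] [ 0.567 -0.001  0.084] [0.075 0.095]
pad 0.49 [392.1 168.5   8.   16.6] [ 0.637 -0.033  0.282] [0.248 0.3  ]
```

```bash
python3 -c "
from h import *
s=manip.snapshot('side'); a=cv2.imread('pics/side0.png')[:,:,::-1]; b=s['pixels']
for v in range(206,228): print(v,'|',*[tuple(a[v,u].tolist()) for u in(352,354,356)],'|',*[tuple(b[v,u].tolist()) for u in(352,354,356)], np.round([deproj(s,np.pad(np.ones((1,1),bool),((v,399-v),(u,639-u))))[0,2] for u in(352,354,356)],3))
"
```

```text
206 | (16, 35, 66) (17, 35, 68) (16, 36, 65) | (20, 37, 69) (11, 35, 66) (16, 41, 78) [0.16  0.165 0.175]
207 | (17, 34, 66) (19, 34, 68) (15, 33, 67) | (19, 35, 71) (13, 37, 67) (19, 39, 78) [0.156 0.164 0.172]
208 | (21, 38, 72) (13, 32, 64) (16, 35, 65) | (19, 43, 80) (19, 39, 69) (15, 39, 75) [0.137 0.158 0.167]
209 | (131, 53, 0) (41, 35, 43) (16, 35, 63) | (93, 97, 96) (34, 53, 75) (19, 38, 74) [0.116 0.158 0.164]
210 | (119, 57, 9) (133, 60, 13) (12, 32, 60) | (91, 94, 95) (95, 100, 99) (15, 36, 69) [0.117 0.115 0.157]Traceback (most recent call last):
  File "<string>", line 4, in <module>
    for v in range(206,228): print(v,'|',*[tuple(a[v,u].tolist()) for u in(352,354,356)],'|',*[tuple(b[v,u].tolist()) for u in(352,354,356)], np.round([deproj(s,np.pad(np.ones((1,1),bool),((v,399-v),(u,639-u))))[0,2] for u in(352,354,356)],3))
                                                                                                                                                        ~~~~~~~~~~~~~~~~~~~~~~~~~~~~~~~~~~~~~~~~~~~~~~~~~~~~~~~~~~~^^^^^
IndexError: index 0 is out of bounds for axis 0 with size 0
```

```bash
python3 -c "
from h import *
s=manip.snapshot('side'); a=cv2.imread('pics/side0.png'); b=s['pixels'][:,:,::-1]
f=lambda im:cv2.resize(im[200:235,338:373],(400,400),interpolation=2)
cv2.imwrite('pics/i.png',np.hstack([f(a),f(b)]))"; python3 arc.py .3 0
```

```text
t 21.2 r 0.0748 psi 4.882 Fout 5.4 Fresist -2.07 fz -6.2 open 0.0215
-0.0028,-0.0005,0,0,0,0, -0.0055,-0.0012,0,0,0,0, -0.0082,-0.0019,0,0,0,0, -0.0109,-0.0027,0,0,0,0, -0.0136,-0.0036,0,0,0,0, -0.0162,-0.0047,0,0,0,0, -0.0188,-0.0058,0,0,0,0, -0.0213,-0.007,0,0,0,0,
```

View pics/i.png

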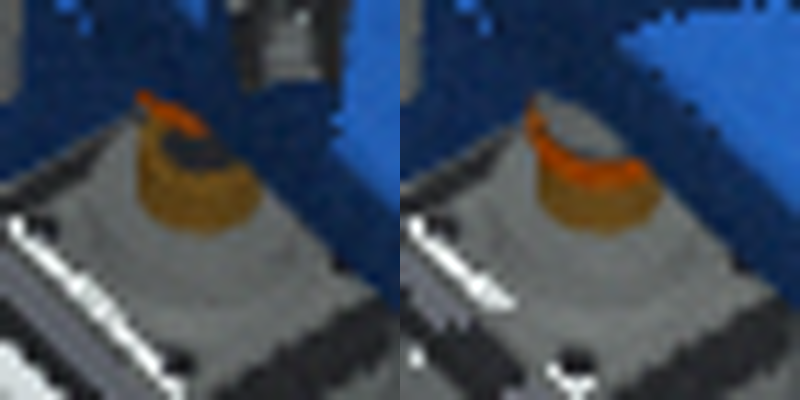

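The start view is on the left: the orange pad at (170,110) is well above the bushing. In the view now, on the right, the pad's rim at (590,175) is about touching the bushing top and the bushing is not yet deeper. It can't bottom for at least another 1.25 rad.

```bash
python3 arc.py .8 -1
```

```text
t 21.2 r 0.0748 psi 4.882 Fout 5.4 Fresist -2.07 fz -6.2 open 0.0215
-0.0074,-0.0013,0,0,0,0, -0.0147,-0.0034,0,0,0,0, -0.0217,-0.0061,0,0,0,0, -0.0283,-0.0099,0,0,0,0, -0.0345,-0.0143,0,0,0,0, -0.0402,-0.0193,0,0,0,0, -0.0454,-0.0249,0,0,0,0, -0.05,-0.0309,0,0,0,0,
```

```bash
python3 -m creep '[-0.0074,-0.0013,0.001,0,0,0, -0.0147,-0.0034,0.001,0,0,0, -0.0217,-0.0061,0.001,0,0,0, -0.0283,-0.0099,0.001,0,0,0, -0.0345,-0.0143,0.001,0,0,0, -0.0402,-0.0193,0.001,0,0,0, -0.0454,-0.0249,0.001,0,0,0, -0.05,-0.0309,0.001,0,0,0]';python3 arc.py .4 0
```

```text
t: 22.0
tool_pos: [0.5931, -0.0626, 0.2219]
tool_rot: [3.141, 0.0, 1.227]
contact_force: [2.6, -1.4, -2.7]
opening: 0.0212
grip_force: 45.0
t 22.0 r 0.075 psi 5.684 Fout 2.0 Fresist 2.15 fz -2.7 open 0.0212
-0.002,-0.0031,0,0,0,0, -0.0039,-0.0064,0,0,0,0, -0.0056,-0.0097,0,0,0,0, -0.0072,-0.0131,0,0,0,0, -0.0085,-0.0166,0,0,0,0, -0.0097,-0.0202,0,0,0,0, -0.0108,-0.0238,0,0,0,0, -0.0116,-0.0275,0,0,0,0,
```

```bash
python3 -m creep '[-0.002,-0.0031,0,0,0,0, -0.0039,-0.0064,0,0,0,0, -0.0056,-0.0097,0,0,0,0, -0.0072,-0.0131,0,0,0,0, -0.0085,-0.0166,0,0,0,0, -0.0097,-0.0202,0,0,0,0, -0.0108,-0.0238,0,0,0,0, -0.0116,-0.0275,0,0,0,0]';python3 arc.py .4 0
```

```text
t: 22.8
tool_pos: [0.5632, -0.0642, 0.2219]
tool_rot: [-3.141, 0.001, 1.227]
contact_force: [2.2, -5.1, -2.7]
opening: 0.0215
grip_force: 45.0
t 22.8 r 0.0749 psi 6.085 Fout 4.7 Fresist 2.94 fz -2.7 open 0.0215
-0.0006,-0.0037,0,0,0,0, -0.0011,-0.0074,0,0,0,0, -0.0014,-0.0112,0,0,0,0, -0.0015,-0.0149,0,0,0,0, -0.0014,-0.0187,0,0,0,0, -0.0011,-0.0224,0,0,0,0, -0.0006,-0.0261,0,0,0,0, 0.0001,-0.0298,0,0,0,0,
```

```bash
python3 -m creep '[-0.001,-0.0037,0,0,0,0, -0.0017,-0.0074,0,0,0,0, -0.002,-0.0112,0,0,0,0, -0.0021,-0.0149,0,0,0,0, -0.002,-0.0187,0,0,0,0, -0.0017,-0.0224,0,0,0,0, -0.0012,-0.0261,0,0,0,0, -0.0005,-0.0298,0,0,0,0]';python3 arc.py .4 0
```

```text
t: 23.6
tool_pos: [0.5351, -0.0541, 0.2219]
tool_rot: [-3.141, 0.0, 1.227]
contact_force: [0.5, -3.4, -0.5]
opening: 0.0214
grip_force: 45.0
t 23.6 r 0.075 psi 0.204 Fout 2.6 Fresist 2.18 fz -0.5 open 0.0214
0.0009,-0.0037,0,0,0,0, 0.0019,-0.0073,0,0,0,0, 0.0031,-0.0108,0,0,0,0, 0.0045,-0.0143,0,0,0,0, 0.006,-0.0177,0,0,0,0, 0.0078,-0.021,0,0,0,0, 0.0097,-0.0243,0,0,0,0, 0.0117,-0.0274,0,0,0,0,
```

```bash
python3 -m creep '[0.0007,-0.0037,0,0,0,0, 0.0016,-0.0073,0,0,0,0, 0.0028,-0.0108,0,0,0,0, 0.0042,-0.0143,0,0,0,0, 0.0057,-0.0177,0,0,0,0, 0.0075,-0.021,0,0,0,0, 0.0094,-0.0243,0,0,0,0, 0.0114,-0.0274,0,0,0,0]';python3 arc.py .4 0
```

```text
t: 24.4
tool_pos: [0.5132, -0.0339, 0.2218]
tool_rot: [-3.141, 0.0, 1.227]
contact_force: [-0.5, -2.3, 0.7]
opening: 0.0214
grip_force: 45.0
t 24.4 r 0.075 psi 0.603 Fout 1.8 Fresist 1.61 fz 0.7 open 0.0214
0.0022,-0.003,0,0,0,0, 0.0046,-0.006,0,0,0,0, 0.0071,-0.0088,0,0,0,0, 0.0097,-0.0114,0,0,0,0, 0.0124,-0.014,0,0,0,0, 0.0153,-0.0164,0,0,0,0, 0.0183,-0.0186,0,0,0,0, 0.0214,-0.0207,0,0,0,0,
```

```bash
python3 -m creep '[0.0022,-0.003,0,0,0,0, 0.0046,-0.006,0,0,0,0, 0.0071,-0.0088,0,0,0,0, 0.0097,-0.0114,0,0,0,0, 0.0124,-0.014,0,0,0,0, 0.0153,-0.0164,0,0,0,0, 0.0183,-0.0186,0,0,0,0, 0.0214,-0.0207,0,0,0,0]';python3 arc.py .4 0
```

```text
t: 25.2
tool_pos: [0.5009, -0.0068, 0.2218]
tool_rot: [-3.141, 0.0, 1.227]
contact_force: [-1.1, -2.7, 2.4]
opening: 0.0212
grip_force: 45.0
t 25.2 r 0.075 psi 1.003 Fout 1.6 Fresist 2.38 fz 2.4 open 0.0212
0.0032,-0.0019,0,0,0,0, 0.0065,-0.0037,0,0,0,0, 0.0099,-0.0053,0,0,0,0, 0.0134,-0.0068,0,0,0,0, 0.0169,-0.008,0,0,0,0, 0.0205,-0.0091,0,0,0,0, 0.0241,-0.01,0,0,0,0, 0.0278,-0.0107,0,0,0,0,
```

```bash
python3 -m creep '[0.0032,-0.0019,0,0,0,0, 0.0065,-0.0037,0,0,0,0, 0.0099,-0.0053,0,0,0,0, 0.0134,-0.0068,0,0,0,0, 0.0169,-0.008,0,0,0,0, 0.0205,-0.0091,0,0,0,0, 0.0241,-0.01,0,0,0,0, 0.0278,-0.0107,0,0,0,0]';python3 arc.py .4 0
```

```text
t: 26.0
tool_pos: [0.5003, 0.0232, 0.2218]
tool_rot: [-3.141, -0.0, 1.227]
contact_force: [-3.9, -2.0, 3.4]
opening: 0.0215
grip_force: 45.0
t 26.0 r 0.075 psi 1.405 Fout 3.5 Fresist 2.7 fz 3.4 open 0.0215
0.0037,-0.0005,0,0,0,0, 0.0074,-0.0009,0,0,0,0, 0.0112,-0.001,0,0,0,0, 0.0149,-0.001,0,0,0,0, 0.0187,-0.0008,0,0,0,0, 0.0224,-0.0004,0,0,0,0, 0.0261,0.0002,0,0,0,0, 0.0298,0.001,0,0,0,0,
```

```bash
python3 -m creep '[0.0037,-0.0007,0,0,0,0, 0.0074,-0.0013,0,0,0,0, 0.0112,-0.0015,0,0,0,0, 0.0149,-0.0015,0,0,0,0, 0.0187,-0.0013,0,0,0,0, 0.0224,-0.0009,0,0,0,0, 0.0261,-0.0003,0,0,0,0, 0.0298,0.0005,0,0,0,0]';python3 arc.py .4 0
```

```text
t: 26.8
tool_pos: [0.5112, 0.0509, 0.2218]
tool_rot: [3.141, -0.0, 1.227]
contact_force: [-0.8, -2.6, 2.9]
opening: 0.0214
grip_force: 45.0
t 26.8 r 0.075 psi 1.805 Fout -0.7 Fresist 2.64 fz 2.9 open 0.0214
0.0036,0.001,0,0,0,0, 0.0072,0.0021,0,0,0,0, 0.0107,0.0034,0,0,0,0, 0.0141,0.0049,0,0,0,0, 0.0175,0.0066,0,0,0,0, 0.0208,0.0084,0,0,0,0, 0.024,0.0104,0,0,0,0, 0.027,0.0125,0,0,0,0,
```

```bash
python3 -m creep '[0.0036,0.001,0,0,0,0, 0.0072,0.0021,0,0,0,0, 0.0107,0.0034,0,0,0,0, 0.0141,0.0049,0,0,0,0, 0.0175,0.0066,0,0,0,0, 0.0208,0.0084,0,0,0,0, 0.024,0.0104,0,0,0,0, 0.027,0.0125,0,0,0,0]';python3 arc.py .4 0
```

```text
t: 27.6
tool_pos: [0.5321, 0.072, 0.2218]
tool_rot: [-3.142, -0.0, 1.227]
contact_force: [-1.6, -1.2, 3.3]
opening: 0.0211
grip_force: 45.0
t 27.6 r 0.075 psi 2.204 Fout -0.1 Fresist 2.06 fz 3.3 open 0.0211
0.003,0.0023,0,0,0,0, 0.0058,0.0047,0,0,0,0, 0.0085,0.0073,0,0,0,0, 0.0111,0.01,0,0,0,0, 0.0136,0.0129,0,0,0,0, 0.0159,0.0158,0,0,0,0, 0.0181,0.0189,0,0,0,0, 0.0201,0.022,0,0,0,0,
```

```bash
python3 -m creep '[0.003,0.0023,0,0,0,0, 0.0058,0.0047,0,0,0,0, 0.0085,0.0073,0,0,0,0, 0.0111,0.01,0,0,0,0, 0.0136,0.0129,0,0,0,0, 0.0159,0.0158,0,0,0,0, 0.0181,0.0189,0,0,0,0, 0.0201,0.022,0,0,0,0]';python3 arc.py .3 0
```

```text
t: 28.4
tool_pos: [0.5596, 0.0834, 0.2218]
tool_rot: [3.142, -0.0, 1.227]
contact_force: [-2.2, -1.5, 3.8]
opening: 0.0212
grip_force: 45.0
t 28.4 r 0.0749 psi 2.604 Fout -1.0 Fresist 2.42 fz 3.8 open 0.0212
0.0014,0.0024,0,0,0,0, 0.0027,0.0049,0,0,0,0, 0.0039,0.0075,0,0,0,0, 0.005,0.0101,0,0,0,0, 0.006,0.0127,0,0,0,0, 0.0069,0.0153,0,0,0,0, 0.0078,0.018,0,0,0,0, 0.0085,0.0208,0,0,0,0,
```

```bash
python3 -m creep '[0.0014,0.0024,0,0,0,0, 0.0027,0.0049,0,0,0,0, 0.0039,0.0075,0,0,0,0, 0.005,0.0101,0,0,0,0, 0.006,0.0127,0,0,0,0, 0.0069,0.0153,0,0,0,0, 0.0078,0.018,0,0,0,0, 0.0085,0.0208,0,0,0,0]';python3 arc.py .3 0
```

```text
t: 29.2
tool_pos: [0.582, 0.0844, 0.2218]
tool_rot: [3.142, -0.0, 1.227]
contact_force: [-1.7, 1.6, 3.9]
opening: 0.0211
grip_force: 45.0
t 29.2 r 0.0749 psi 2.904 Fout 1.4 Fresist 1.83 fz 3.9 open 0.0211
0.0006,0.0027,0,0,0,0, 0.0011,0.0055,0,0,0,0, 0.0015,0.0083,0,0,0,0, 0.0018,0.0111,0,0,0,0, 0.002,0.0139,0,0,0,0, 0.0021,0.0167,0,0,0,0, 0.0021,0.0195,0,0,0,0, 0.002,0.0223,0,0,0,0,
```

```bash
python3 -m creep '[0.0006,0.0027,0,0,0,0, 0.0011,0.0055,0,0,0,0, 0.0015,0.0083,0,0,0,0, 0.0018,0.0111,0,0,0,0, 0.002,0.0139,0,0,0,0, 0.0021,0.0167,0,0,0,0, 0.0021,0.0195,0,0,0,0, 0.002,0.0223,0,0,0,0]';python3 arc.py .3 0; python3 -c "
from h import *
s=manip.snapshot('side'); a=cv2.imread('pics/side0.png'); b=s['pixels'][:,:,::-1]
f=lambda im:cv2.resize(im[200:235,338:373],(400,400),interpolation=2)
cv2.imwrite('pics/j.png',np.hstack([f(a),f(b)]))"
```

```text
t: 30.0
tool_pos: [0.6033, 0.0788, 0.2218]
tool_rot: [-3.141, -0.0, 1.228]
contact_force: [-4.7, 2.1, 4.6]
opening: 0.0211
grip_force: 45.0
t 30.0 r 0.0748 psi 3.2 Fout 0.1 Fresist 5.12 fz 4.6 open 0.0211
-0.0002,0.0028,0,0,0,0, -0.0005,0.0056,0,0,0,0, -0.001,0.0084,0,0,0,0, -0.0015,0.0111,0,0,0,0, -0.0021,0.0139,0,0,0,0, -0.0029,0.0166,0,0,0,0, -0.0037,0.0193,0,0,0,0, -0.0046,0.0219,0,0,0,0,
```

View pics/j.png

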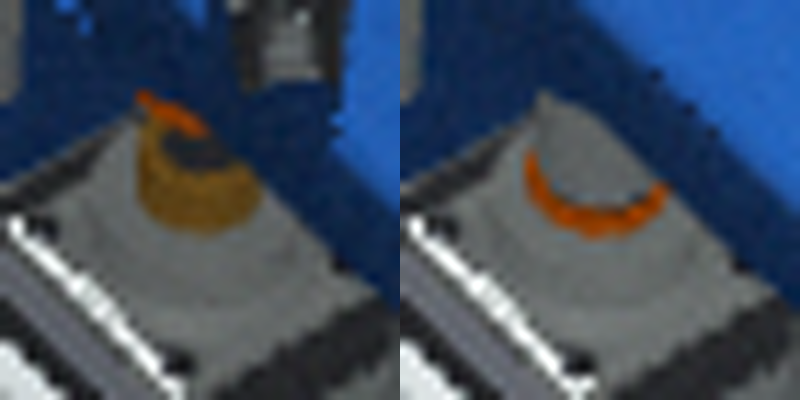

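The pad is now nearly flush with the housing ((595,220), no bronze visible), and resistance has jumped to 5 N, so the bushing has bottomed. I'll press about 0.25 rad further and hold.

```bash
python3 -m creep '[-0.0002,0.0028,0,0,0,0, -0.0005,0.0056,0,0,0,0, -0.001,0.0084,0,0,0,0, -0.0015,0.0111,0,0,0,0, -0.0021,0.0139,0,0,0,0, -0.0029,0.0166,0,0,0,0, -0.0029,0.0166,0,0,0,0, -0.0029,0.0166,0,0,0,0]';python3 arc.py .1 0
```

```text
t: 30.85
tool_pos: [0.6176, 0.0708, 0.2218]
tool_rot: [-3.14, -0.0, 1.228]
contact_force: [-4.7, 2.8, 5.6]
opening: 0.0211
grip_force: 45.0
t 30.85 r 0.0748 psi 3.419 Fout -0.5 Fresist 5.48 fz 5.6 open 0.0211
-0.0003,0.0009,0,0,0,0, -0.0005,0.0018,0,0,0,0, -0.0008,0.0027,0,0,0,0, -0.0011,0.0036,0,0,0,0, -0.0014,0.0045,0,0,0,0, -0.0017,0.0053,0,0,0,0, -0.0021,0.0062,0,0,0,0, -0.0024,0.0071,0,0,0,0,
```

```bash
python3 -m creep '[-0.0003,0.0009,0,0,0,0, -0.0005,0.0018,0,0,0,0, -0.0008,0.0027,0,0,0,0, -0.0011,0.0036,0,0,0,0, -0.0014,0.0045,0,0,0,0, -0.0017,0.0053,0,0,0,0, -0.0021,0.0062,0,0,0,0, -0.0024,0.0071,0,0,0,0]';python3 arc.py .1 0
```

```text
t: 31.65
tool_pos: [0.6227, 0.0668, 0.2218]
tool_rot: [-3.138, -0.001, 1.228]
contact_force: [-6.9, 3.9, 6.8]
opening: 0.0213
grip_force: 45.0
t 31.65 r 0.0748 psi 3.505 Fout -1.5 Fresist 7.81 fz 6.8 open 0.0213
-0.0003,0.0009,0,0,0,0, -0.0007,0.0017,0,0,0,0, -0.0011,0.0026,0,0,0,0, -0.0014,0.0035,0,0,0,0, -0.0018,0.0043,0,0,0,0, -0.0022,0.0052,0,0,0,0, -0.0026,0.006,0,0,0,0, -0.003,0.0069,0,0,0,0,
```

```bash
python3 -m creep '[-0.0007,0.0017,0,0,0,0, -0.0014,0.0035,0,0,0,0, -0.0022,0.0052,0,0,0,0, -0.003,0.0069,0,0,0,0, -0.003,0.0069,0,0,0,0, -0.003,0.0069,0,0,0,0, -0.003,0.0069,0,0,0,0, -0.003,0.0069,0,0,0,0]';python3 arc.py -0.5 0
```

```text
t: 32.45
tool_pos: [0.628, 0.0619, 0.2218]
tool_rot: [-3.138, -0.001, 1.228]
contact_force: [-8.6, 4.6, 6.8]
opening: 0.0216
grip_force: 45.0
t 32.45 r 0.0749 psi 3.603 Fout -3.0 Fresist 9.22 fz 6.8 open 0.0216
0.002,-0.0043,0,0,0,0, 0.0036,-0.0086,0,0,0,0, 0.0051,-0.0131,0,0,0,0, 0.0062,-0.0177,0,0,0,0, 0.007,-0.0223,0,0,0,0, 0.0076,-0.0269,0,0,0,0, 0.0078,-0.0316,0,0,0,0, 0.0078,-0.0363,0,0,0,0,
```

9.2 N held for 0.4 s puts the pad at roughly 150–190 N, firmly home. Now I'll back off.

```bash
python3 arc.py -0.9 0.3
```

```text
t 32.45 r 0.0749 psi 3.603 Fout -3.0 Fresist 9.22 fz 6.8 open 0.0216
0.0032,-0.0078,0,0,0,0, 0.0056,-0.0159,0,0,0,0, 0.007,-0.0242,0,0,0,0, 0.0075,-0.0325,0,0,0,0, 0.0072,-0.0409,0,0,0,0, 0.0059,-0.0492,0,0,0,0, 0.0036,-0.0573,0,0,0,0, 0.0005,-0.0651,0,0,0,0,
```

```bash
python3 -m creep '[0.0032,-0.0078,0,0,0,0, 0.0056,-0.0159,0,0,0,0, 0.007,-0.0242,0,0,0,0, 0.0075,-0.0325,0,0,0,0, 0.0072,-0.0409,0,0,0,0, 0.0059,-0.0492,0,0,0,0, 0.0036,-0.0573,0,0,0,0, 0.0005,-0.0651,0,0,0,0]';python3 arc.py -0.9 0
```

```text
t: 33.25
tool_pos: [0.5685, 0.0844, 0.2218]
tool_rot: [3.14, -0.003, 1.228]
contact_force: [0.2, 7.5, 2.5]
opening: 0.0212
grip_force: 45.0
t 33.25 r 0.0747 psi 2.724 Fout 7.4 Fresist -0.75 fz 2.5 open 0.0212
-0.0038,-0.0075,0,0,0,0, -0.0085,-0.0145,0,0,0,0, -0.0139,-0.021,0,0,0,0, -0.02,-0.0268,0,0,0,0, -0.0268,-0.0319,0,0,0,0, -0.034,-0.0362,0,0,0,0, -0.0417,-0.0396,0,0,0,0, -0.0498,-0.0422,0,0,0,0,
```

```bash
python3 -m creep '[-0.003,-0.008,0,0,0,0, -0.0076,-0.0152,0,0,0,0, -0.013,-0.0218,0,0,0,0, -0.0192,-0.0278,0,0,0,0, -0.026,-0.033,0,0,0,0, -0.0335,-0.0373,0,0,0,0, -0.0413,-0.0408,0,0,0,0, -0.0495,-0.0434,0,0,0,0]';python3 arc.py -0.9 0
```

```text
t: 34.05
tool_pos: [0.5106, 0.0499, 0.2218]
tool_rot: [3.141, 0.001, 1.227]
contact_force: [3.2, 0.1, 1.0]
opening: 0.0214
grip_force: 45.0
t 34.05 r 0.075 psi 1.789 Fout -2.7 Fresist -1.76 fz 1.0 open 0.0214
-0.0083,-0.0014,0,0,0,0, -0.0167,-0.0018,0,0,0,0, -0.0252,-0.0012,0,0,0,0, -0.0335,0.0002,0,0,0,0, -0.0416,0.0026,0,0,0,0, -0.0493,0.0059,0,0,0,0, -0.0567,0.0101,0,0,0,0, -0.0635,0.015,0,0,0,0,
```

```bash
python3 -m creep '[-0.0083,-0.0012,0,0,0,0, -0.0167,-0.0015,0,0,0,0, -0.0252,-0.0008,0,0,0,0, -0.0335,0.0005,0,0,0,0, -0.0416,0.0029,0,0,0,0, -0.0493,0.0062,0,0,0,0, -0.0567,0.0104,0,0,0,0, -0.0635,0.0153,0,0,0,0]';python3 arc.py -0.9 0
```

```text
t: 34.85
tool_pos: [0.5033, -0.0151, 0.2218]
tool_rot: [-3.14, 0.001, 1.227]
contact_force: [-2.6, 0.8, 4.0]
opening: 0.0207
grip_force: 45.0
t 34.85 r 0.0751 psi 0.888 Fout 2.2 Fresist -1.58 fz 4.0 open 0.0207
-0.0062,0.0057,0,0,0,0, -0.0118,0.012,0,0,0,0, -0.0166,0.019,0,0,0,0, -0.0206,0.0264,0,0,0,0, -0.0237,0.0342,0,0,0,0, -0.026,0.0423,0,0,0,0, -0.0273,0.0507,0,0,0,0, -0.0277,0.0591,0,0,0,0,
```

```bash
python3 -m creep '[-0.0064,0.0055,0,0,0,0, -0.0121,0.0118,0,0,0,0, -0.0169,0.0188,0,0,0,0, -0.0209,0.0263,0,0,0,0, -0.024,0.0342,0,0,0,0, -0.0263,0.0423,0,0,0,0, -0.0276,0.0507,0,0,0,0, -0.028,0.0591,0,0,0,0]';python3 arc.py 0 0; python3 -m creep '[0,0,0,0,0,0, 0,0,0,0,0,0, 0,0,0,0,0,0, 0,0,0,0,0,0, 0,0,0,0,0,0, 0,0,0,0,0,0, 0,0,0,0,0,0, 0,0,0,0,0,0]' 0.5; python3 arc.py 0 0
```

```text
t: 35.65
tool_pos: [0.5508, -0.0613, 0.2218]
tool_rot: [3.141, 0.001, 1.227]
contact_force: [-4.0, -3.2, 4.5]
opening: 0.0211
grip_force: 45.0
t 35.65 r 0.075 psi 6.256 Fout 4.3 Fresist -2.85 fz 4.5 open 0.0211
0.0,0.0,0,0,0,0, 0.0,0.0,0,0,0,0, 0.0,0.0,0,0,0,0, 0.0,0.0,0,0,0,0, 0.0,0.0,0,0,0,0, 0.0,0.0,0,0,0,0, 0.0,0.0,0,0,0,0, 0.0,0.0,0,0,0,0,
t: 36.45
tool_pos: [0.55, -0.0602, 0.2218]
tool_rot: [3.142, -0.0, 1.227]
contact_force: [-0.2, 0.2, -0.1]
opening: 0.0456
grip_force: 0.0
t 36.45 r 0.0742 psi 6.27 Fout -0.1 Fresist -0.24 fz -0.1 open 0.0456
-0.0,-0.0,0,0,0,0, -0.0,-0.0,0,0,0,0, -0.0,-0.0,0,0,0,0, -0.0,-0.0,0,0,0,0, -0.0,-0.0,0,0,0,0, -0.0,-0.0,0,0,0,0, -0.0,-0.0,0,0,0,0, -0.0,-0.0,0,0,0,0,
```

Released with no residual force. I'll go straight up and check the grip tilt and the pad clearance numerically.

```bash
python3 -m creep '[0,0,-0.02,0,0,0, 0,0,-0.05,0,0,0, 0,0,-0.08,0,0,0, 0,0,-0.11,0,0,0, 0,0,-0.13,0,0,0, 0,0,-0.13,0,0,0, 0,0,-0.13,0,0,0, 0,0,-0.13,0,0,0]'; python3 -c "
from rings import *
s=manip.snapshot('side'); rings(s)
p=deproj(s,np.ones((400,640),bool)); X=np.array([.337,.942]);Y=np.array([.942,-.337]);c=np.array([.5495,-.061])
for lo in np.arange(.24,.31,.01):
  q=p[(p[:,2]>lo)&(p[:,2]<lo+.01)]; x=(q[:,:2]-c)@X;y=(q[:,:2]-c)@Y; m=(abs(y)<.007)&(abs(x)<.04)
  print(round(lo,3),m.sum(),np.round(np.percentile(x[m]*1000,[5,50,95])) if m.sum() else '')
b=s['pixels']
for v in range(206,224,1): print(v,*[tuple(b[v,u].tolist()) for u in(350,353,356)])
"
```

```text
t: 37.25
tool_pos: [0.5494, -0.0601, 0.3498]
tool_rot: [-3.138, 0.0, 1.227]
contact_force: [-0.1, 0.2, 0.0]
opening: 0.0459
grip_force: 0.0
ring [365. 195.] 3 [ 0.5494 -0.0714  0.2544] [0.0015 0.0012 0.0006]
ring [350.3 213.7] 3 [0.5585 0.0067 0.0977] [0.0009 0.0027 0.0013]
obs [ 0.5493 -0.06    0.3498] [-0.6  0.5 -0.9] 0.0457 37.3
0.24 12 [-10.  -7.  -1.]
0.25 21 [-10.  -8.   1.]
0.26 18 [-10.  -7.  -2.]
0.27 22 [-10.  -7.  -0.]
0.28 18 [-9. -7. -2.]
0.29 44 [-10.  -3.  10.]
0.3 3 [-6.  1.  4.]
0.31 0 
206 (15, 40, 73) (19, 34, 65) (19, 41, 74)
207 (19, 45, 75) (11, 32, 65) (18, 37, 71)
208 (79, 85, 85) (14, 33, 68) (14, 39, 70)
209 (85, 90, 89) (71, 80, 89) (16, 36, 70)
210 (80, 87, 86) (88, 98, 97) (18, 39, 70)
211 (91, 95, 96) (95, 99, 100) (54, 69, 88)
212 (114, 72, 43) (94, 102, 100) (96, 98, 101)
213 (145, 62, 1) (91, 96, 96) (97, 101, 101)
214 (131, 58, 9) (81, 85, 84) (94, 100, 101)
215 (122, 68, 12) (122, 59, 17) (89, 51, 23)
216 (106, 73, 28) (138, 58, 0) (149, 63, 0)
217 (97, 80, 46) (119, 80, 49) (149, 64, 8)
218 (102, 98, 87) (102, 82, 46) (103, 88, 65)
219 (103, 107, 105) (109, 79, 34) (105, 77, 32)
220 (107, 112, 111) (103, 100, 87) (104, 91, 67)
221 (105, 109, 109) (101, 107, 105) (101, 108, 107)
222 (99, 105, 105) (108, 114, 112) (106, 111, 110)
223 (95, 102, 100) (107, 110, 111) (109, 113, 112)
```

```bash
python3 -c "
from workcell import manip
print(manip.hand_in())"
```

```text
the job is handed in; nothing more can be done
None
```

The job is handed in, with no verdict returned: grip folded fully up, bushing pressed home with 9.2 N held at the grip (about 150–190 N at the pad), ram cranked back about half a turn (roughly 12 mm clear), grip left standing and released.

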